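# Turn the primer over, then hold the ball tray over the spray turntable

### The arm

A 6-joint arm with a two-finger parallel gripper is mounted at the origin on the work surface. World frame = base frame: x ahead of the robot, y to its left, z up, the work surface at z = 0. Lengths are in m, angles in rad, forces in N, time in s.
With the tool pointing down it reaches from about 0.325 to 0.775 m from the base axis. Payload 5.5 kg.
Tool frame: the origin (TCP) lies at the very end of the fingers, on their centre line; the grasp point (between the pads) lies 19 mm behind it; z points along the fingers, y is the direction in which the jaws open and shut (so a half turn about z gives the same grasp; the last joint's range is limited). The gripper opens to 88 mm and grips with 3 to 60 N. Pads are 20 mm wide; open, the fingers measure 115 mm over their backs; the gripper's body (75 mm by 178 mm) begins 61 mm behind the grasp point.
Start: joints at [-1.3, 0.091, 1.231, -0, 1.82, -0.057], TCP at [0.193, -0.568, 0.223] pointing down, gripper open.
Joint ranges: [-2.87, 2.87], [-0.86, 2.18], [0.17, 2.46], [-1.51, 4.65], [0.06, 2.69], [-2.65, 2.65]. Speed limits (rad/s): [2.57, 2.57, 3.01, 3.14, 3.14, 3.14].

### API

Orientations are given as a unit quaternion [x, y, z, w].
In Python, from plant import manip, vision, order, spotter gives the robot as it stands. The module is installed in compiled form; this text tells all that it offers.
- The arm moves only by the tool drive_tool, never from a script. Its argument "deltas" is a list that holds one entry, the list of rows, each a list of 7 numbers: the shift along the tool's x, y, z in mm, then the turn, a rotation vector about the tool's x, y, z in units of 5 degrees (1.0 is 5 degrees), then the opening, from 0 (shut) to 1 (fully open). A call has 1 to 10 rows; each row is the pose to reach, as a shift and turn from the pose commanded when the call began, along the tool's axes at that moment; what a row does not reach only later rows make up. A row lasts 1/12 s, in which the tool goes at most 41.7 mm and 7.16 degrees, less where a joint would pass 70% of its speed; a pose out of reach is approached as far as the arm can. A call with a gripper value outside its range is refused whole. The fingers move at their own pace and stop on an object; "newtons" is the grip in N (left out, the last holds). Time passes only in rows, so rows that repeat a pose let the fingers close. It gives the time, the measured TCP pose, the force and the opening at its end, in the units of the state.
- manip.observe(): the state, without advancing time (a new reading comes with each control period).
- vision.snapshot(name): name is "scene" or "top" or "wrist"; returns the picture (480x640x3 uint8, blue, green, red); there is no depth.
- vision.camera_info(name): a dict with "K" (3x3 intrinsics, pixels), "D" ([k1, k2, p1, p2, k3] as OpenCV has them; the pictures are not rectified), "R" (3x3) and "t" (3): a world point X has camera coordinates R X + t. Camera axes: x right, y down, z forward; pixel columns grow to the right and rows downward; lengths in m; the calibration is good to about 2 mm. A picture is of the moment at which its call begins: read the wrist's pose just before it. camera_info takes no time and is no camera call; for the wrist camera it gives the pose at the moment of the call.
- order.hand_in(): hands the job in, once; it reports no verdict.
Trained networks look in the newest picture that a camera, given by its name, has taken for a name from the list of things; names that differ only in an ending like _2 or _b are one class to them, and where a whole thing is asked for, a point or a joint stands for the part that bears it (a point fixed in the world has none). Each returns a list of dicts, best first, with "score" (0 to 1); they miss things now and then, are a little off and sometimes report something else, mostly with a low value. They report only what shows in the picture. A call takes as long as a camera call. They do not tell look-alikes from the thing itself.
- spotter.find_in(camera, target): "xy" ([column, row] in pixels, amid what is visible of it).
The state is a dict: "time": time; "qpos": joint angles; "dq": joint speeds; "joint_efforts": joint torques, N m; "tool_pos": TCP position; "tool_rot": TCP orientation; "force": force on the tool from outside, world axes, zero at the start; "moment": the same for the moment, N m; "opening": finger opening in m.
Only numpy, scipy, OpenCV 4.12 (cv2) and the standard library are available. Lean on these libraries where they do the work, as an engineer would, in place of code of your own. Each camera call takes 0.05 s, during which the arm holds its last target. There are 200 camera calls.

### The job

Get the loose grey ball ready for priming: first mix the primer by picking the closed bottle up, turning it upside down so its cap points steeply down, and setting it back upright in the middle of its cork pad without dropping it. Then lift the tray by its handle and carry it, with the ball loose in its pocket and untouched, until the ball is above the middle of the turntable, with the tray about 10 cm above the disc. Finish while still holding the tray there, level and still; leave the jar and the open shell where they are.

Things in the scene. Friction and masses are not known exactly. Their poses are not given: they have to be found in the camera images.
- bottle: Closed white plastic bottle, straight round body 48 mm in diameter up to 70 mm high, then a short shoulder and a grey cap 30 mm in diameter; 95 mm tall in all, about 0.14 to 0.28 kg, balance point about 44 mm up. Loose; starts upright near the middle of the cork pad. Origin at the centre of its underside, z towards the cap.
- bottle_cap (a point): Centre of the top of the bottle's cap, 95 mm above the bottle's origin.
- pad: Fixed round cork pad 90 mm in diameter, 6 mm thick, on the table. Origin at the centre of its underside (table height). The only round cork thing.
- tray: Aluminium plate 180 mm (its x) by 100 mm (its y), 8 mm thick, lying on the table, about 0.2 to 0.35 kg, loose. Over its middle stands a black upright fin handle, 50 mm along the tray's x, 14 mm thick along the tray's y, its top 68 mm above the tray's underside. Origin at the centre of its underside, z up.
- tray_handle (a point): Point to grip in the fin handle, 45 mm above the tray's underside and over its middle; grip across the fin's 14 mm (the tray's y). Its axes are the tray's.
- tray_pocket (a point): Centre of the pocket's mouth, on the tray's top face, 58 mm from the tray's middle along +x. The pocket is a round hole about 19 mm across in which the ball sits loose, sunk about 3 mm; the ball rolls out if the tray tips past about 25 degrees. (A smaller, empty 10 mm hole is 60 mm from the middle along -x.)
- ball_center (a point): Centre of the loose grey plastic ball, 40 mm in diameter, 45 g, about 18 mm above the tray's top face while it sits in the pocket.
- turntable_top (a point): Centre of the top face of the fixed spray turntable's grey disc, 130 mm in diameter, top face 34 mm above the table, on a narrower dark foot. It does not turn.
- jar: Bystander: glass jar with a steel lid, 60 mm in diameter, 70 mm tall, loose. Origin at the centre of its underside.
- shell: Bystander: open white plastic shell, 110 by 75 mm, 30 mm tall, loose. Origin at the centre of its underside.
Not all that is in view belongs to the job. What is shaped like the bottle but yellow is not meant.

How it is judged:
By the outcome, as a careful person would: the job done as asked, in the order asked, and still so for the second after the job is handed in, while the arm keeps its last pose, push and grip.
It also fails if it takes over 64 s, if anything falls off the work surface, if the arm or the gripper's body presses on something with over 40 N, if the wrist force passes 120 N, or if a joint passes its speed limit or range.

## Working session

There is one attempt and no reset: what is moved stays moved. The work goes in short steps, Python scripts to look and compute and a tool call to move; the robot and the scene stay as the last step left them, time stands still between calls to the robot, and variables do not carry over. Pictures are saved under pics/ and viewed, about 8 in all and at most 12, crops included, and the job is handed in when it is done.

Besides the shell and the picture viewer there is one more tool, called after "Emit:" as name(argument=value, ...) on one line, values as JSON. drive_tool: Moves the arm, as the interface text tells. Its arguments: {"type":"object","properties":{"deltas":{"type":"array","items":{"type":"array","items":{"type":"array","items":{"type":"number"}}}},"newtons":{"type":"number"}},"required":["deltas"]}

```bash
mkdir -p pics
cat > h.py <<'E'
import numpy as np, cv2
from scipy.spatial.transform import Rotation as Ro
from plant import manip, vision, order, spotter
def ray(ci,px):
    K=np.array(ci["K"]);D=np.array(ci["D"]);R=np.array(ci["R"]);t=np.array(ci["t"])
    u=cv2.undistortPoints(np.array([[px]],float),K,D)[0,0]
    return -R.T@t, R.T@np.array([u[0],u[1],1])
def atz(ci,px,z):
    c,d=ray(ci,px); return c+d*(z-c[2])/d[2]
def proj(ci,X):
    R=np.array(ci["R"]);rv=cv2.Rodrigues(R)[0]
    return cv2.projectPoints(np.array(X,float).reshape(-1,3),rv,np.array(ci["t"],float),np.array(ci["K"]),np.array(ci["D"]))[0][:,0]
def rows(T0p,T0q,p,q=None):
    "shift mm and turn (5deg units) in tool axes"
    R0=Ro.from_quat(T0q); s=R0.inv().apply(np.array(p)-T0p)*1000
    r=(R0.inv()*Ro.from_quat(q)).as_rotvec(degrees=True)/5 if q is not None else np.zeros(3)
    return np.round(s,1),np.round(r,2)
E
python3 - <<'E'
from h import *
s=manip.observe();print({k:np.round(v,4).tolist() for k,v in s.items()})
for n in["scene","top"]:
    im=vision.snapshot(n);cv2.imwrite(f"pics/{n}0.png",im);ci=vision.camera_info(n)
    print(n,"cam",np.round(ray(ci,[320,240])[0],3))
    for t,z in[("bottle",.05),("bottle_cap",.101),("pad",.006),("tray",.008),("tray_handle",.06),("tray_pocket",.008),("ball_center",.026),("turntable_top",.034),("jar",.07),("shell",.03)]:
        for r in spotter.find_in(n,t)[:3]:
            print(t,np.round(r["xy"],1),round(r["score"],2),np.round(atz(ci,r["xy"],z),3))
E
```

```text
{'time': 0.0, 'qpos': [-1.2997, 0.0918, 1.2319, 0.0, 1.8198, -0.0567], 'dq': [-0.0004, 0.0013, -0.0005, 0.0004, -0.0002, -0.0008], 'joint_efforts': [-0.0004, -44.6451, -40.6452, 0.0698, 0.0292, -0.0001], 'tool_pos': [0.1931, -0.5677, 0.2215], 'tool_rot': [0.9866, 0.1632, -0.0001, -0.001], 'force': [-0.0082, 0.3523, -0.4414], 'moment': [0.014, -0.0165, 0.0234], 'opening': 0.0875}
scene cam [1.16  0.097 1.023]
bottle [211.1 192.1] 0.98 [ 0.45 -0.26  0.05]
bottle [160.3 173.2] 0.73 [ 0.416 -0.382  0.05 ]
bottle [442.1 235.7] 0.4 [0.492 0.223 0.05 ]
bottle_cap [206.2 185. ] 0.97 [ 0.472 -0.256  0.101]
bottle_cap [159.7 173. ] 0.88 [ 0.455 -0.358  0.101]
pad [209.2 205.9] 0.7 [ 0.456 -0.271  0.006]
pad [441.7 236.3] 0.35 [0.464 0.227 0.006]
tray [440.9 235.4] 0.87 [0.463 0.225 0.008]
tray_handle [443.6 238.6] 0.67 [0.505 0.224 0.06 ]
tray_handle [422.8 254.6] 0.49 [0.548 0.186 0.06 ]
tray_pocket [441.9 240.2] 0.7 [0.475 0.228 0.008]
ball_center [423.1 256.3] 0.65 [0.53  0.19  0.026]
ball_center [443.4 239.3] 0.61 [0.484 0.229 0.026]
turntable_top [317.  276.2] 0.73 [ 0.61  -0.011  0.034]
jar [513.  335.7] 0.88 [0.699 0.352 0.07 ]
shell [142.5 295.3] 0.85 [ 0.697 -0.335  0.03 ]
top cam [0.466 0.016 1.512]
bottle [490.8 301.5] 0.86 [ 0.405 -0.387  0.05 ]
bottle [442.1 291.5] 0.62 [ 0.429 -0.267  0.05 ]
bottle_cap [441.6 288.8] 0.97 [ 0.437 -0.256  0.101]
bottle_cap [487.3 299. ] 0.73 [ 0.413 -0.365  0.101]
pad [440.  282.2] 0.61 [ 0.451 -0.27   0.006]
pad [188.4 189.7] 0.58 [0.681 0.365 0.006]
tray [239.7 272.3] 0.64 [0.473 0.232 0.008]
tray_handle [240.4 274.7] 0.76 [0.467 0.223 0.06 ]
tray_pocket [239.7 276.1] 0.85 [0.464 0.232 0.008]
ball_center [251.8 247.9] 0.49 [0.534 0.2   0.026]
turntable_top [336.  220.5] 0.87 [ 0.602 -0.008  0.034]
jar [187.7 189.9] 0.67 [0.672 0.352 0.07 ]
shell [469.4 191.3] 0.75 [ 0.678 -0.341  0.03 ]
```

View pics/top0.png

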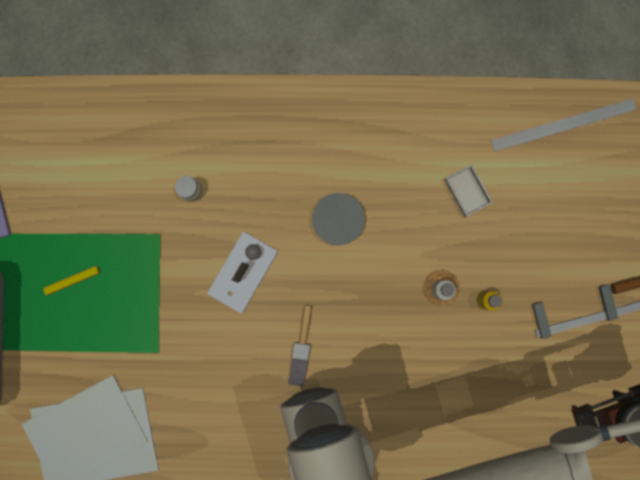

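View pics/scene0.png

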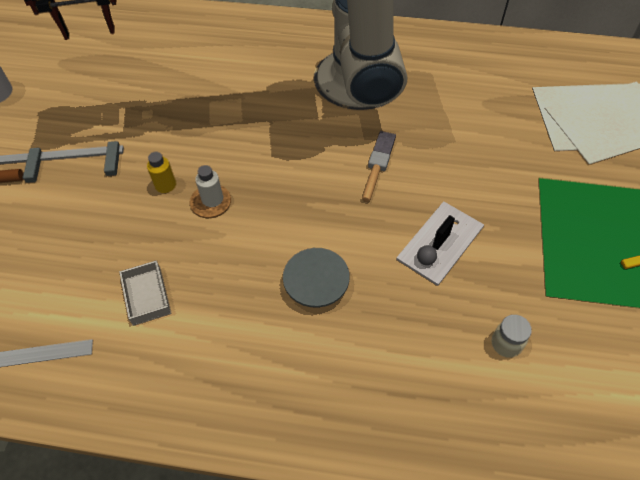

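The top view shows the white bottle on the cork pad at about (442,289) and the yellow look-alike at (490,300). The tray is at (241,272) with its ball at (253,250) and the turntable at (338,219). The scene view agrees with this. I'll move near the bottle and look from close up.

Emit:
drive_tool(deltas=[[[30,-24,-6,0,0,1,1],[60,-49,-12,0,0,2,1],[90,-73,-18,0,0,3,1],[120,-97,-24,0,0,4,1],[151,-122,-30,0,0,5,1],[181,-146,-36,0,0,6,1],[211,-170,-42,0,0,7,1],[241,-195,-50,0,0,8,1],[271,-220,-60,0,0,9,1],[300,-244,-60,0,0,9.3,1]]], newtons=25)

```text
time: 1.93
tool_pos: [0.3995, -0.2388, 0.285]
tool_rot: [0.97, -0.242, 0.002, 0.001]
force: [0.6, -0.9, -0.1]
opening: 0.0877
```

```bash
cat > log.py <<'E'
from h import *
import json
def log():
    s=manip.observe()
    open("log.jsonl","a").write(json.dumps({k:np.array(v).tolist() for k,v in s.items()})+"\n")
    print("t",round(s["time"],2),"q",np.round(s["qpos"],3),"p",np.round(s["tool_pos"],4),"R",np.round(Ro.from_quat(s["tool_rot"]).as_matrix(),3).tolist(),"F",np.round(s["force"],1),"op",round(s["opening"],4))
    return s
E
python3 - <<'E'
from log import *
s=log()
im=vision.snapshot("wrist");cv2.imwrite("pics/w1.png",im);ci=vision.camera_info("wrist")
R=np.array(ci["R"]);print(np.round(-R.T@np.array(ci["t"]),3),np.round(R[2],2))
for t,z in[("bottle",.05),("bottle_cap",.101),("pad",.006)]:
    for r in spotter.find_in("wrist",t)[:3]: print(t,np.round(r["xy"],1),round(r["score"],2),np.round(atz(ci,r["xy"],z),4))
E
```

```text
t 1.93 q [-0.612 -0.249  1.442  0.     1.945  1.447] p [ 0.3995 -0.2388  0.285 ] R [[0.883, -0.469, 0.003], [-0.469, -0.883, -0.002], [0.004, 0.0, -1.0]] F [ 0.6 -0.9 -0.1] op 0.0877
[ 0.462 -0.265  0.446] [-0.22  0.12 -0.97]
bottle [459.1 119.4] 0.83 [ 0.4134 -0.3814  0.05  ]
bottle [332.9 157.1] 0.59 [ 0.4366 -0.2625  0.05  ]
bottle_cap [331.1 156.3] 0.79 [ 0.4411 -0.2618  0.101 ]
bottle_cap [456.6 120.3] 0.69 [ 0.4199 -0.3643  0.101 ]
pad [332.8 125.8] 0.63 [ 0.462  -0.2767  0.006 ]
```

View pics/w1.png

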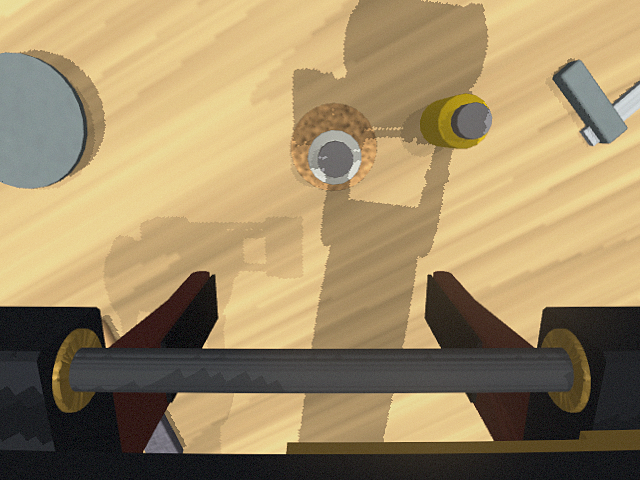

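The wrist view shows the white bottle's cap at about (335,158), with the pad centred near (334,147). The yellow bottle is to the right at (470,121). Next I'll tilt the tool to test how well it reaches for a side grasp, which also gives me data for a kinematic fit.

Emit:
drive_tool(deltas=[[[0,0,0,0,1.4,0,1],[0,0,0,0,2.8,0,1],[0,0,0,0,4.2,0,1],[0,0,0,0,5.6,0,1],[0,0,0,0,7,0,1],[0,0,0,0,8.4,0,1],[0,0,0,0,9.8,0,1],[0,0,0,0,11.2,0,1],[0,0,0,0,12,0,1],[0,0,0,0,12,0,1]]])

```text
time: 2.97
tool_pos: [0.4854, -0.3108, 0.3]
tool_rot: [0.848, -0.208, 0.473, 0.114]
force: [0.5, 1.1, -0.7]
opening: 0.0883
```

Run:
```python
from log import *
log()
im=cv2.imread("pics/w1.png")
# w1 camera pose: rigid to tool; reconstruct from present mount
s=manip.observe();ci=vision.camera_info("wrist")
R=np.array(ci["R"]);t=np.array(ci["t"]);Rt=Ro.from_quat(s["tool_rot"]).as_matrix();p=np.array(s["tool_pos"])
# cam = R X + t ; X=Rt x+p
Rc=R@Rt; tc=R@p+t
import json
a=json.loads(open("log.jsonl").readline());Ra=Ro.from_quat(a["tool_rot"]).as_matrix()
c1=dict(K=ci["K"],D=ci["D"],R=Rc@Ra.T,t=tc-Rc@Ra.T@np.array(a["tool_pos"]))
print("mount cam in tool",np.round(-Rc.T@tc,3))
print("cap",atz(c1,[335,158.5],.101),"pad",atz(c1,[334.5,146.5],.006))
# pad segmentation: orange-ish darker
hsv=cv2.cvtColor(im,cv2.COLOR_BGR2HSV);roi=np.zeros(im.shape[:2],np.uint8);roi[95:200,280:390]=1
m=((hsv[...,1]>130)*roi).astype(np.uint8)
m=cv2.morphologyEx(m,cv2.MORPH_OPEN,np.ones((3,3)))
cs=max(cv2.findContours(m,0,2)[0],key=cv2.contourArea);h=cv2.convexHull(cs);e=cv2.fitEllipse(h);print(e,atz(c1,e[0],.006))
```

```text
t 2.97 q [-0.787 -0.855  2.109  0.33   0.92   1.203] p [ 0.4854 -0.3108  0.3   ] R [[0.465, -0.462, 0.755], [-0.245, -0.887, -0.391], [0.851, -0.003, -0.526]] F [ 0.5  1.1 -0.7] op 0.0883
mount cam in tool [ 0.067 -0.001 -0.162]
cap [ 0.43368805 -0.26956606  0.101     ] pad [ 0.43812583 -0.27490044  0.006     ]Traceback (most recent call last):
  File "<stdin>", line 18, in <module>
ValueError: max() iterable argument is empty
```

```bash
cat > kin.py <<'E'
from h import *
import json
from scipy.optimize import least_squares
def fk(P,q):
    a1,dl,d1,L2,a3,L3,Lt=P
    y=lambda a:Ro.from_euler('y',a); z=lambda a:Ro.from_euler('z',a)
    r=z(q[0]); p=r.apply([a1,dl,d1]); r=r*y(q[1]); p=p+r.apply([0,0,L2]); r=r*y(q[2]); p=p+r.apply([a3,0,L3])
    r=r*z(q[3])*y(q[4])*z(q[5]); return p+r.apply([0,0,Lt]), r
S=[dict(qpos=[-1.2997,.0918,1.2319,0,1.8198,-.0567],tool_pos=[.1931,-.5677,.2215],tool_rot=[.9866,.1632,-.0001,-.001])]+[json.loads(l) for l in open("log.jsonl")]
f=least_squares(lambda P:np.concatenate([fk(P,s["qpos"])[0]-s["tool_pos"] for s in S]+[1e-3*(np.array(P)-[0,.034,.4,.4,0,.4,.25])]),[0,.034,.35,.4,0,.4,.25])
P=f.x
E
python3 - <<'E'
from kin import *
print(np.round(P,3),np.round(f.fun*1000,1)[:3*len(S)])
for s in S:
    r=fk(P,s["qpos"])[1]; R=Ro.from_quat(s["tool_rot"]); print(np.round((r.inv()*R).as_rotvec(),3))
E
```

```text
[-0.     0.034  0.157  0.373  0.097  0.559  0.349] [-0. -0.  0.  0.  0.  0.  0.  0. -0.]
[0.    0.    1.571]
[0.    0.    1.571]
[0.    0.    1.571]
```

```bash
cat >> kin.py <<'E'
lo=np.array([-2.87,-.86,.17,-1.51,.06,-2.65]);hi=np.array([2.87,2.18,2.46,4.65,2.69,2.65])
OFF=Ro.from_euler('z',np.pi/2)
def ik(p,R,seeds=None,n=10):
    best=None; rng=np.random.default_rng(0)
    for k in range(n):
        q0=seeds[k] if seeds is not None and k<len(seeds) else rng.uniform(lo,hi)
        q0=np.clip(q0,lo+1e-3,hi-1e-3)
        def e(q):
            a,r=fk(P,q); return np.r_[(a-p)*5,((r*OFF).inv()*R).as_rotvec()]
        s=least_squares(e,q0,bounds=(lo,hi))
        if best is None or s.cost<best[0]: best=(s.cost,s.x)
        if best[0]<1e-8: break
    return best
def pose(c,az,al,sgn=1,g=.019):
    "tool dir azimuth az(deg), al deg below horizontal, y horizontal; grasp point at c; sgn=1: x up"
    a,l=np.radians([az,al]); z=np.array([np.cos(a)*np.cos(l),np.sin(a)*np.cos(l),-np.sin(l)])
    y=np.cross(z,[0,0,1.]); y=sgn*-y/np.linalg.norm(y)
    # x=y cross z
    x=np.cross(y,z); M=np.stack([x,y,z],1); return np.array(c)+g*z,Ro.from_matrix(M)
E
python3 - <<'E'
from kin import *
p,R=pose([0,0,0],0,20);print(np.round(R.as_matrix(),2).tolist())
c=[.436,-.270,.05]
for al in(15,30,40):
  for az in range(-150,31,20):
    p,R=pose(c,az,al); b=ik(p,R,[S[-1]["qpos"]],6)
    if b[0]<1e-6: 
        print(al,az,np.round(b[1],2),"wristz",np.round((p-R.apply([0,0,P[6]]))[2],3))
E
```

```text
[[-0.34, -0.0, 0.94], [0.0, 1.0, 0.0], [-0.94, 0.0, -0.34]]
15 -150 [-0.2   0.71  1.26 -0.89  2.17  0.73] wristz 0.135
15 -130 [-0.09  0.53  1.51 -1.03  1.95  0.67] wristz 0.135
15 -110 [-0.01  0.33  1.79 -1.17  1.71  0.62] wristz 0.135
15 -90 [ 0.03  0.08  2.09 -1.33  1.45  0.58] wristz 0.135
15 10 [-1.31 -0.18  2.33  1.4   1.36  2.59] wristz 0.135
15 30 [-1.29  0.13  2.03  1.22  1.62  2.51] wristz 0.135
30 -150 [-0.23  0.54  1.34 -0.73  2.04  0.75] wristz 0.215
30 -130 [-0.14  0.37  1.57 -0.86  1.83  0.61] wristz 0.215
30 -110 [-0.07  0.16  1.82 -0.98  1.6   0.49] wristz 0.215
30 -90 [-0.04 -0.1   2.08 -1.1   1.34  0.34] wristz 0.215
30 -70 [-0.1  -0.43  2.35 -1.16  1.02  0.1 ] wristz 0.215
40 -150 [-0.27  0.43  1.4  -0.62  1.94  0.74] wristz 0.262
40 -130 [-0.18  0.26  1.6  -0.74  1.75  0.56] wristz 0.262
40 -110 [-0.13  0.06  1.83 -0.84  1.53  0.38] wristz 0.262
40 -90 [-0.12 -0.18  2.06 -0.91  1.29  0.17] wristz 0.262
40 -70 [-0.19 -0.47  2.28 -0.89  1.01 -0.17] wristz 0.262
```

Run:
```python
from kin import *
c=np.array([.436,-.270,.05])
for az in(-115,-100,-90,-80):
  for al in(20,30):
    p,R=pose(c,az,al,-1); b=ik(p,R,[[0,.1,1.9,-1.1,1.5,-2.5]],3); print("grasp",az,al,b[0]<1e-6,np.round(b[1],2))
  for al in(10,0,-15):
   for s in(-1,1):
    p,R=pose([.45,-.25,.3],az,al,s); b=ik(p,R,[[0,.1,1.9,-1.1,1.5,-2.5*(s<0)]],3); print("  flip",az,al,s,b[0]<1e-6,np.round(b[1],2))
```

```text
grasp -115 20 True [-0.04  0.32  1.73 -1.07  1.73 -2.54]
grasp -115 30 True [-0.08  0.21  1.76 -0.95  1.66 -2.62]
  flip -115 10 -1 False [ 0.03  0.15  1.62 -1.35  1.99 -2.65]
  flip -115 10 1 True [ 0.02  0.13  1.57 -1.32  1.99  0.23]
  flip -115 0 -1 False [ 0.03  0.21  1.65 -1.48  2.02 -2.65]
  flip -115 0 1 True [ 0.03  0.19  1.62 -1.46  2.02  0.26]
  flip -115 -15 -1 False [ 0.    0.31  1.69  4.61  2.08 -2.65]
  flip -115 -15 1 True [0.01 0.28 1.67 4.62 2.07 0.3 ]
grasp -100 20 True [ 0.    0.15  1.95 -1.18  1.54 -2.59]
grasp -100 30 False [-0.03  0.05  1.96 -1.07  1.48 -2.65]
  flip -100 10 -1 False [ 0.08 -0.02  1.83 -1.44  1.8  -2.65]
  flip -100 10 1 True [ 0.07 -0.08  1.79 -1.36  1.79  0.18]
  flip -100 0 -1 False [ 0.08  0.04  1.83 -1.51  1.85 -2.65]
  flip -100 0 1 True [ 0.08 -0.02  1.83 -1.51  1.82  0.25]
  flip -100 -15 -1 False [ 0.05  0.13  1.9   4.53  1.9  -2.65]
  flip -100 -15 1 True [0.06 0.1  1.89 4.56 1.89 0.36]
grasp -90 20 True [ 0.01  0.01  2.09 -1.26  1.41 -2.63]
grasp -90 30 False [-0.01 -0.05  2.09 -1.16  1.35 -2.65]
  flip -90 10 -1 False [ 0.1  -0.14  1.97 -1.51  1.68 -2.65]
  flip -90 10 1 True [ 0.09 -0.24  1.93 -1.39  1.64  0.13]
  flip -90 0 -1 False [ 0.1  -0.09  2.    4.65  1.7  -2.65]
  flip -90 0 1 False [ 0.1  -0.18  1.96 -1.51  1.67  0.21]
  flip -90 -15 -1 False [ 0.07 -0.01  2.04  4.47  1.76 -2.65]
  flip -90 -15 1 True [ 0.08 -0.05  2.03  4.5   1.74  0.39]
grasp -80 20 False [ 0.01 -0.13  2.24 -1.36  1.26 -2.65]
grasp -80 30 False [-0.01 -0.16  2.23 -1.27  1.22 -2.65]
  flip -80 10 -1 False [ 0.1  -0.28  2.14  4.65  1.52 -2.65]
  flip -80 10 1 True [ 0.09 -0.42  2.07 -1.4   1.48  0.06]
  flip -80 0 -1 False [ 0.09 -0.24  2.14  4.57  1.55 -2.65]
  flip -80 0 1 False [ 0.1  -0.34  2.15  4.65  1.5   0.24]
  flip -80 -15 -1 False [ 0.07 -0.17  2.18  4.4   1.6  -2.65]
  flip -80 -15 1 True [ 0.08 -0.21  2.18  4.43  1.58  0.41]
```

Run:
```python
from kin import *
c=np.array([.436,-.270,.05])
for az in(-110,-90,-75,-60,-45,-32,-20,0,20):
  for al in(20,30,35,40,45,50):
    p,R=pose(c,az,al,-1); b=ik(p,R,[[-.6,-.5,2,0,1,-1.57],[0,.1,1.9,-1.1,1.5,-2.5],[-1.3,0,2.2,1.2,1.4,-.5]],3)
    if b[0]<1e-6: print("grasp",az,al,np.round(b[1],2));
for r in(.55,.6,.65,.7):
  for z in(.25,.35):
    for e in(0,10,20):
      for s in(1,-1):
        a=-.5; p,R=pose([r*np.cos(a),r*np.sin(a),z],-32,-e,s); b=ik(p,R,[[-.6,-.5,2,0,.6,s*1.57]],2)
        if b[0]<1e-5: print("flip",r,z,e,s,np.round(b[1],2))
```

```text
grasp -110 20 [-0.02  0.27  1.8  -1.11  1.67 -2.56]
grasp -110 30 [-0.07  0.16  1.82 -0.98  1.6  -2.65]
grasp -90 20 [ 0.01  0.01  2.09 -1.26  1.41 -2.63]
grasp -60 45 [-0.31 -0.61  2.33 -0.65  0.9   2.58]
grasp -60 50 [-0.36 -0.57  2.27 -0.53  0.94  2.47]
grasp -45 45 [-0.49 -0.78  2.42 -0.31  0.76  2.01]
grasp -45 50 [-0.51 -0.71  2.35 -0.24  0.83  1.95]
grasp -32 45 [-0.67 -0.83  2.45  0.12  0.74  1.4 ]
grasp -32 50 [-0.67 -0.75  2.37  0.09  0.82  1.43]
grasp -20 45 [-0.84 -0.79  2.43  0.47  0.83  0.88]
grasp -20 50 [-0.81 -0.71  2.36  0.37  0.89  0.97]
grasp 0 30 [-1.17 -0.56  2.43  1.13  1.08 -0.08]
grasp 0 35 [-1.13 -0.58  2.39  1.    1.07  0.04]
grasp 0 40 [-1.08 -0.58  2.35  0.88  1.07  0.16]
grasp 0 45 [-1.03 -0.56  2.3   0.76  1.07  0.28]
grasp 0 50 [-0.98 -0.54  2.25  0.64  1.09  0.39]
grasp 20 20 [-1.29 -0.09  2.18  1.24  1.45 -0.52]
grasp 20 30 [-1.23 -0.2   2.17  1.08  1.38 -0.35]
grasp 20 35 [-1.19 -0.24  2.16  1.    1.35 -0.27]
grasp 20 40 [-1.15 -0.27  2.14  0.91  1.33 -0.18]
grasp 20 45 [-1.1  -0.29  2.11  0.81  1.31 -0.09]
grasp 20 50 [-1.05 -0.3   2.08  0.72  1.3 
[... 691 characters left out ...]
6  0.64 -1.59]
flip 0.7 0.25 0 1 [-0.54 -0.38  2.24  3.21  0.29  1.51]
flip 0.7 0.25 0 -1 [-0.54 -0.38  2.24  3.21  0.29 -1.63]
flip 0.7 0.25 10 1 [-0.54 -0.24  2.25  3.17  0.62  1.54]
flip 0.7 0.25 10 -1 [-0.54 -0.24  2.25  3.17  0.62 -1.6 ]
flip 0.7 0.25 20 1 [-0.54 -0.05  2.22  3.16  0.94  1.55]
flip 0.7 0.25 20 -1 [-0.54 -0.05  2.22  3.16  0.94 -1.59]
flip 0.7 0.35 0 1 [-0.54 -0.51  2.14  3.43  0.07  1.28]
flip 0.7 0.35 0 -1 [-0.54 -0.51  2.14  3.43  0.07 -1.86]
flip 0.7 0.35 10 1 [-0.54 -0.43  2.19  3.19  0.37  1.52]
flip 0.7 0.35 10 -1 [-0.54 -0.43  2.19  3.19  0.37 -1.62]
flip 0.7 0.35 20 1 [-0.54 -0.29  2.2   3.17  0.69  1.54]
flip 0.7 0.35 20 -1 [-0.54 -0.29  2.2   3.17  0.69 -1.6 ]
```

```bash
cat >> log.py <<'E'
def down(az): # tool down, x at azimuth az deg
    a=np.radians(az); x=np.array([np.cos(a),np.sin(a),0]); z=np.array([0,0,-1.]); return Ro.from_matrix(np.stack([x,np.cross(z,x),z],1))
def go(p,R):
    s=manip.observe(); print("move",*rows(s["tool_pos"],s["tool_rot"],p,R.as_quat()))
E
python3 - <<'E'
from log import *
log(); go([.40,-.25,.25],down(-33))
E
```

```text
t 2.97 q [-0.787 -0.855  2.109  0.33   0.92   1.203] p [ 0.4854 -0.3108  0.3   ] R [[0.465, -0.462, 0.755], [-0.245, -0.887, -0.391], [0.851, -0.003, -0.526]] F [ 0.5  1.1 -0.7] op 0.0883
move [-97.1 -14.3 -61.9] [ -0.59 -11.64   0.98]
```

Emit:
drive_tool(deltas=[[[-11,-2,-7,-0.07,-1.3,0.11,1],[-22,-3,-14,-0.13,-2.6,0.22,1],[-33,-5,-21,-0.2,-3.9,0.33,1],[-44,-6,-28,-0.26,-5.2,0.44,1],[-55,-8,-35,-0.33,-6.5,0.55,1],[-66,-10,-42,-0.39,-7.8,0.66,1],[-77,-11,-49,-0.46,-9.1,0.77,1],[-88,-13,-56,-0.53,-10.4,0.88,1],[-97,-14,-62,-0.59,-11.6,0.98,1],[-97,-14,-62,-0.59,-11.64,0.98,1]]])

```text
time: 3.8
tool_pos: [0.3999, -0.249, 0.2482]
tool_rot: [0.959, -0.283, -0.006, -0.002]
force: [1.3, 0.2, -0.5]
opening: 0.0877
```

Emit:
drive_tool(deltas=[[[0,0,0,0,0,0,1],[0,0,0,0,0,0,1]]])

```text
time: 3.97
tool_pos: [0.4003, -0.2484, 0.251]
tool_rot: [0.959, -0.282, -0.0, -0.001]
force: [0.0, 0.9, -0.1]
opening: 0.0878
```

```bash
python3 - <<'E'
from log import *
s=log();ci=vision.camera_info("wrist")
im=vision.snapshot("wrist");cv2.imwrite("pics/w2.png",im)
R=np.array(ci["R"]);t=np.array(ci["t"]);Rt=Ro.from_quat(s["tool_rot"]).as_matrix()
np.savez("mount.npz",Rc=R@Rt,tc=R@np.array(s["tool_pos"])+t,K=ci["K"],D=ci["D"],R=R,t=t)
print("mount",np.round(-(R@Rt).T@(R@np.array(s["tool_pos"])+t),4))
for n,z in[("bottle_cap",.101),("pad",.006)]:
    for r in spotter.find_in("wrist",n)[:2]: print(n,np.round(r["xy"],1),round(r["score"],2),np.round(atz(ci,r["xy"],z),4))
print(proj(ci,[[.436,-.270,.101],[.436,-.27,.006],s["tool_pos"]]))
E
python3 -c "
import cv2;im=cv2.imread('pics/w2.png');cv2.imwrite('pics/w2c.png',cv2.resize(im[0:240,200:520],None,fx=2.5,fy=2.5,interpolation=2))"
```

```text
t 3.97 q [-6.290e-01 -2.460e-01  1.501e+00  1.000e-03  1.888e+00  1.515e+00] p [ 0.4003 -0.2484  0.251 ] R [[0.841, -0.542, 0.0], [-0.542, -0.841, 0.001], [-0.0, -0.001, -1.0]] F [ 0.   0.9 -0.1] op 0.0878
mount [ 0.0674 -0.0006 -0.1611]
bottle_cap [453.4 108.8] 0.85 [ 0.4183 -0.3726  0.101 ]
bottle_cap [321.  161.7] 0.75 [ 0.4381 -0.2719  0.101 ]
pad [325.  131.6] 0.97 [ 0.454  -0.2866  0.006 ]
[[320.3875873  165.54553178]
 [320.63302924 157.31471513]
 [322.41003555 296.98057777]]
```

View pics/w2c.png

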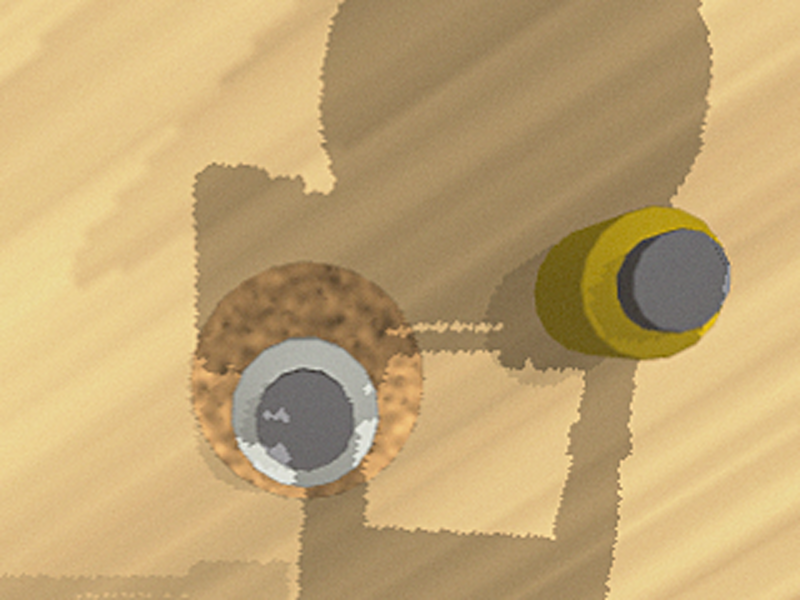

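The enlarged wrist crop shows the cap centre at full-image pixel (322.2,168) and the pad centre at (323.6,151.6). The yellow bottle is well to the right.

Run:
```python
from log import *
m=np.load("mount.npz"); ci={k:m[k] for k in("K","D","R","t")}
cap=atz(ci,[322.2,168],.101);pad=atz(ci,[323.6,151.6],.006);print("cap",cap,"pad",pad)
ct=vision.camera_info("top");print("top pred cap/pad",proj(ct,[cap,pad]))
im=cv2.imread("pics/top0.png");hsv=cv2.cvtColor(im,cv2.COLOR_BGR2HSV)
print(proj(vision.camera_info("scene"),[cap,pad]))
cv2.imwrite("pics/cmb.png",np.hstack([cv2.resize(im[260:320,410:480],None,fx=6,fy=6,interpolation=2),cv2.resize(cv2.imread("pics/scene0.png")[155:225,175:245],None,fx=5.14,fy=5.14,interpolation=2)[:360]]))
go([cap[0],cap[1],.13],down(-33))
from kin import *
print(np.round(P,3),np.abs(f.fun).max())
```

```text
cap [ 0.43375327 -0.27015184  0.101     ] pad [ 0.43900623 -0.27533046  0.006     ]
top pred cap/pad [[447.56692135 290.04808835]
 [441.98845402 287.07777492]]
[[204.24477361 169.80054229]
 [209.25147832 199.60850211]]
move [ 40.4   0.8 122.1] [-0.01 -0.01  0.05]
[-0.     0.034  0.157  0.373  0.097  0.559  0.349] 0.00024257837240836816
```

View pics/cmb.png

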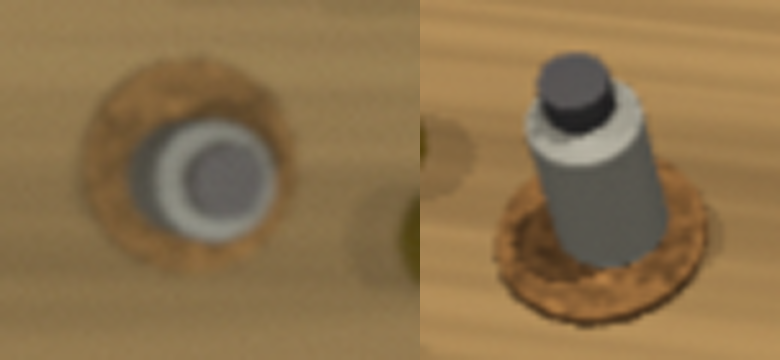

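Emit:
drive_tool(deltas=[[[20,0.4,20,0,0,0,1],[40.4,0.8,50,0,0,0,1],[40.4,0.8,80,0,0,0,1],[40.4,0.8,110,0,0,0,1],[40.4,0.8,140,0,0,0,1],[40.4,0.8,165,0,0,0,1],[40.4,0.8,190,0,0,0,1],[40.4,0.8,208,0,0,0,1],[40.4,0.8,217,0,0,0,1],[40.4,0.8,219,0,0,0,1]]])

```text
time: 4.95
tool_pos: [0.4327, -0.2687, 0.0306]
tool_rot: [0.959, -0.282, -0.002, -0.001]
force: [0.5, -0.4, 0.2]
opening: 0.0879
```

Emit:
drive_tool(deltas=[[[0,0,0,0,0,0,0.5],[0,0,0,0,0,0,0.45],[0,0,0,0,0,0,0.4],[0,0,0,0,0,0,0.3],[0,0,0,0,0,0,0.3],[0,0,0,0,0,0,0.3]]], newtons=25)

```text
time: 5.45
tool_pos: [0.434, -0.2695, 0.0326]
tool_rot: [0.959, -0.282, -0.001, -0.001]
force: [-0.4, -0.7, 0.0]
opening: 0.051
```

Run:
```python
from log import *
s=log()
from kin import *
# plan: lift, then joint path q4 0->pi
q=np.array(s["qpos"])
for h,r in((.30,0),(.38,0),(.45,0)):
  p=np.array(s["tool_pos"])+[0,0,h]
  b=ik(p,Ro.from_quat(s["tool_rot"]),[q],2);print(h,b[0],np.round(b[1],3))
  for q4 in(45,90,135,165,180):
    x=b[1].copy();x[3]=np.radians(q4);a,R=fk(P,x);R=R*OFF;print(q4,np.round(a,3),"toolz",np.round(R.as_matrix()[:,2],2))
```

```text
t 5.45 q [-6.230e-01 -1.000e-01  1.760e+00  1.000e-03  1.484e+00  1.519e+00] p [ 0.434  -0.2695  0.0326] R [[0.841, -0.541, -0.001], [-0.541, -0.841, 0.002], [-0.002, -0.001, -1.0]] F [-0.4 -0.7  0. ] op 0.051
0.3 1.5832275890621497e-25 [-6.230e-01 -9.500e-02  1.219e+00  1.000e-03  2.019e+00  1.519e+00]
45 [ 0.531 -0.066  0.416] toolz [ 0.28  0.59 -0.76]
90 [0.507 0.065 0.616] toolz [ 0.21  0.96 -0.19]
135 [0.375 0.046 0.817] toolz [-0.17  0.91  0.39]
165 [ 0.264 -0.048  0.891] toolz [-0.49  0.64  0.6 ]
180 [ 0.213 -0.111  0.9  ] toolz [-0.63  0.46  0.63]
0.38 1.975646457244174e-29 [-6.230e-01 -1.800e-02  9.950e-01  1.000e-03  2.167e+00  1.520e+00]
45 [ 0.515 -0.076  0.483] toolz [ 0.23  0.56 -0.8 ]
90 [0.471 0.059 0.652] toolz [ 0.11  0.94 -0.31]
135 [0.329 0.057 0.822] toolz [-0.3   0.94  0.17]
165 [ 0.219 -0.023  0.884] toolz [-0.62  0.71  0.35]
180 [ 0.171 -0.081  0.892] toolz [-0.75  0.54  0.37]
0.45 7.191430217256131e-17 [-6.23e-01  8.50e-02  7.49e-01  2.00e-03  2.31e+00  1.52e+00]
45 [ 0.499 -0.092  0.539] toolz [ 0.19  0.51 -0.84]
90 [0.444 0.041 0.674] toolz [ 0.03  0.89 -0.45]
135 [0.3   0.051 0.809] toolz [-0.39  0.92 -0.07]
165 [ 0.196 -0.017  0.859] toolz [-0.68  0.73  0.08]
180 [ 0.152 -0.067  0.865] toolz [-0.81  0.58  0.1 ]
```

Emit:
drive_tool(deltas=[[[0,0,0,0,0,0,0.3],[0,0,0,0,0,0,0.3],[0,0,0,0,0,0,0.3],[0,0,0,0,0,0,0.3],[0,0,-5,0,0,0,0.3],[0,0,-20,0,0,0,0.3],[0,0,-45,0,0,0,0.3],[0,0,-75,0,0,0,0.3],[0,0,-105,0,0,0,0.3],[0,0,-130,0,0,0,0.3]]], newtons=40)

```text
time: 6.28
tool_pos: [0.4338, -0.2693, 0.1635]
tool_rot: [0.96, -0.282, -0.001, -0.001]
force: [-0.2, -1.5, -2.2]
opening: 0.0471
```

```bash
cat > swing.py <<'E'
from log import *
from kin import *
def plan(q0,q1,n0,per=10,deg=6.0,R0=None,p0=None):
    "joint-interpolated path from measured q0 to q1, in calls"
    n=int(np.ceil(np.degrees(abs(q1[3]-q0[3]))/deg)); k=np.arange(n+1)/n
    pts=[fk(P,q0+(q1-q0)*u) for u in k]
    for i in range(0,n,per):
        p0,r0=pts[i];R0=(r0*OFF)
        print("call")
        out=[]
        for j in range(i+1,min(i+per,n)+1):
            s,r=rows(p0,R0.as_quat(),pts[j][0],(pts[j][1]*OFF).as_quat()); out.append([*np.round(s).astype(int).tolist(),*np.round(r,2).tolist(),.3])
        print(out)
    return pts
E
python3 - <<'E'
from swing import *
s=log();q0=np.array(s["qpos"]);print(np.abs(fk(P,q0)[0]-s["tool_pos"]).max())
q1=q0.copy();q1[3]=np.radians(168);q1[1:3]+=[0,0];
print(np.round((fk(P,q1)[1]*OFF).as_matrix()[:,2],2),fk(P,q1)[0])
pts=plan(q0,q1,0)
E
```

```text
t 6.28 q [-0.623 -0.151  1.573  0.002  1.723  1.519] p [ 0.4338 -0.2693  0.1635] R [[0.841, -0.54, -0.002], [-0.54, -0.841, 0.003], [-0.003, -0.002, -1.0]] F [-0.2 -1.5 -2.2] op 0.0471
1.313003564723525e-05
[-0.12  0.34  0.93] [ 0.39285566 -0.15214326  0.838771  ]
call
[[2, -36, -2, 1.18, 0.06, -0.18, 0.3], [3, -72, -7, 2.37, 0.12, -0.36, 0.3], [3, -107, -17, 3.55, 0.18, -0.55, 0.3], [3, -140, -30, 4.73, 0.25, -0.73, 0.3], [2, -173, -46, 5.92, 0.31, -0.91, 0.3], [1, -203, -65, 7.1, 0.37, -1.09, 0.3], [-1, -231, -88, 8.29, 0.43, -1.28, 0.3], [-4, -257, -113, 9.47, 0.49, -1.46, 0.3], [-7, -280, -140, 10.65, 0.55, -1.64, 0.3], [-11, -300, -170, 11.84, 0.62, -1.82, 0.3]]
call
[[2, -36, -2, 1.18, 0.06, -0.18, 0.3], [3, -72, -7, 2.37, 0.12, -0.36, 0.3], [3, -107, -17, 3.55, 0.18, -0.55, 0.3], [3, -140, -30, 4.73, 0.25, -0.73, 0.3], [2, -173, -46, 5.92, 0.31, -0.91, 0.3], [1, -203, -65, 7.1, 0.37, -1.09, 0.3], [-1, -231, -88, 8.29, 0.43, -1.28, 0.3], [-4, -257, -113, 9.47, 0.49, -1.46, 0.3], [-7, -280, -140, 10.65, 0.55, -1.64, 0.3], [-11, -300, -170, 11.84, 0.62, -1.82, 0.3]]
call
[[2, -36, -2, 1.18, 0.06, -0.18, 0.3], [3, -72, -7, 2.37, 0.12, -0.36, 0.3], [3, -107, -17, 3.55, 0.18, -0.55, 0.3], [3, -140, -30, 4.73, 0.25, -0.73, 0.3], [2, -173, -46, 5.92, 0.31, -0.91, 0.3], [1, -203, -65, 7.1, 0.37, -1.09, 0.3], [-1, -231, -88, 8.29, 0.43, -1.28, 0.3], [-4, -257, -113, 9.47, 0.49, -1.46, 0.3]]
```

Emit:
drive_tool(deltas=[[[2,-36,-2,1.18,0.06,-0.18,0.3],[3,-72,-7,2.37,0.12,-0.36,0.3],[3,-107,-17,3.55,0.18,-0.55,0.3],[3,-140,-30,4.73,0.25,-0.73,0.3],[2,-173,-46,5.92,0.31,-0.91,0.3],[1,-203,-65,7.1,0.37,-1.09,0.3],[-1,-231,-88,8.29,0.43,-1.28,0.3],[-4,-257,-113,9.47,0.49,-1.46,0.3],[-7,-280,-140,10.65,0.55,-1.64,0.3],[-11,-300,-170,11.84,0.62,-1.82,0.3]]])

```text
time: 7.12
tool_pos: [0.5872, -0.0108, 0.3327]
tool_rot: [0.851, -0.172, 0.162, -0.469]
force: [-0.0, 0.3, -1.9]
opening: 0.0471
```

Emit:
drive_tool(deltas=[[[2,-36,-2,1.18,0.06,-0.18,0.3],[3,-72,-7,2.37,0.12,-0.36,0.3],[3,-107,-17,3.55,0.18,-0.55,0.3],[3,-140,-30,4.73,0.25,-0.73,0.3],[2,-173,-46,5.92,0.31,-0.91,0.3],[1,-203,-65,7.1,0.37,-1.09,0.3],[-1,-231,-88,8.29,0.43,-1.28,0.3],[-4,-257,-113,9.47,0.49,-1.46,0.3],[-7,-280,-140,10.65,0.55,-1.64,0.3],[-11,-300,-170,11.84,0.62,-1.82,0.3]]])

```text
time: 7.95
tool_pos: [0.5447, 0.0183, 0.6742]
tool_rot: [-0.514, 0.015, -0.283, 0.809]
force: [0.7, 0.7, -1.8]
opening: 0.0476
```

Emit:
drive_tool(deltas=[[[2,-36,-2,1.18,0.06,-0.18,0.3],[3,-72,-7,2.37,0.12,-0.36,0.3],[3,-107,-17,3.55,0.18,-0.55,0.3],[3,-140,-30,4.73,0.25,-0.73,0.3],[2,-173,-46,5.92,0.31,-0.91,0.3],[1,-203,-65,7.1,0.37,-1.09,0.3],[-1,-231,-88,8.29,0.43,-1.28,0.3],[-4,-257,-113,9.47,0.49,-1.46,0.3],[-4,-257,-113,9.47,0.49,-1.46,0.3],[-4,-257,-113,9.47,0.49,-1.46,0.3]]])

```text
time: 8.78
tool_pos: [0.3926, -0.1514, 0.836]
tool_rot: [-0.143, -0.114, -0.326, 0.928]
force: [-1.0, 0.3, -2.5]
opening: 0.0475
```

Run:
```python
from log import *
s=log()
im=vision.snapshot("scene");cv2.imwrite("pics/s_up.png",im)
print(proj(vision.camera_info("scene"),[s["tool_pos"]]))
```

```text
t 8.78 q [-0.623 -0.153  1.579  2.931  1.728  1.517] p [ 0.3926 -0.1514  0.836 ] R [[0.762, 0.637, -0.118], [-0.572, 0.747, 0.339], [0.305, -0.191, 0.933]] F [-1.   0.3 -2.5] op 0.0475
[[ 199.32919165 -304.76302029]]
```

View pics/s_up.png

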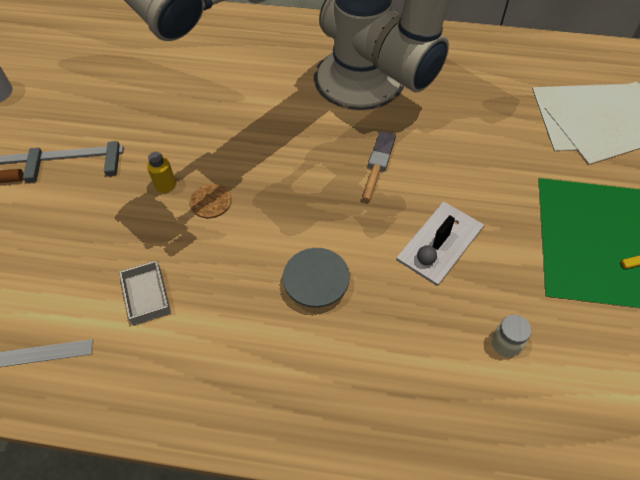

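The scene view confirms the bottle has left the pad, which is clear at about (210,201), and nothing else has moved. I'll steepen the inversion to nearly vertical, then measure the uncovered pad.

Emit:
drive_tool(deltas=[[[0,0,0,0.73,1.18,0,0.3],[0,0,0,1.46,2.36,0,0.3],[0,0,0,2.2,3.55,0,0.3],[0,0,0,2.2,3.55,0,0.3],[0,0,0,2.2,3.55,0,0.3]]])

```text
time: 9.25
tool_pos: [0.3915, -0.1493, 0.8368]
tool_rot: [-0.003, -0.002, -0.33, 0.944]
force: [-0.2, -0.4, -2.0]
opening: 0.0478
```

Run:
```python
from swing import *
s=log()
for n in("scene","top"):
    im=vision.snapshot(n);ci=vision.camera_info(n);cv2.imwrite(f"pics/{n}_pad.png",im)
    r=[r for r in spotter.find_in(n,"pad")][:2]
    for x in r: print(n,np.round(x["xy"],1),round(x["score"],2),atz(ci,x["xy"],.006).round(4))
    print("pred",proj(ci,[[.439,-.2753,.006]]))
q0=np.array(s["qpos"]); q1=np.array([-.623,-.153,1.577,.002,1.725,1.517])
print("toB",np.round(fk(P,q1)[0],4)); plan(q0,q1,0)
a=cv2.imread("pics/scene_pad.png")[165:235,170:250];b=cv2.imread("pics/top_pad.png")[255:325,400:480]
cv2.imwrite("pics/cmb2.png",np.hstack([cv2.resize(a,None,fx=5,fy=5,interpolation=2),cv2.resize(b,None,fx=5,fy=5,interpolation=2)]))
```

```text
t 9.25 q [-0.45  -0.408  1.828  3.137  1.424  1.348] p [ 0.3915 -0.1493  0.8368] R [[0.782, 0.623, -0.002], [-0.623, 0.782, 0.006], [0.005, -0.004, 1.0]] F [-0.2 -0.4 -2. ] op 0.0478
scene [208.4 199.4] 0.79 [ 0.4387 -0.2773  0.006 ]
pred [[209.26579747 199.60779945]]
pred [[441.97641434 287.08022513]]
toB [ 0.4322 -0.2678  0.1619]
call
[[-7, 33, -1, -1.13, -0.37, -0.17, 0.3], [-14, 66, -5, -2.27, -0.72, -0.33, 0.3], [-19, 98, -14, -3.42, -1.06, -0.48, 0.3], [-23, 129, -26, -4.57, -1.38, -0.61, 0.3], [-26, 160, -41, -5.73, -1.69, -0.73, 0.3], [-28, 188, -60, -6.89, -1.98, -0.84, 0.3], [-28, 214, -82, -8.06, -2.26, -0.94, 0.3], [-28, 238, -106, -9.23, -2.52, -1.03, 0.3], [-26, 259, -134, -10.41, -2.76, -1.1, 0.3], [-23, 278, -164, -11.59, -2.98, -1.16, 0.3]]
call
[[-4, 35, -4, -1.18, -0.25, -0.01, 0.3], [-8, 69, -12, -2.36, -0.49, -0.01, 0.3], [-11, 103, -23, -3.55, -0.72, 0.01, 0.3], [-14, 136, -38, -4.74, -0.94, 0.05, 0.3], [-16, 167, -57, -5.93, -1.15, 0.11, 0.3], [-19, 196, -80, -7.12, -1.35, 0.18, 0.3], [-20, 223, -105, -8.31, -1.53, 0.27, 0.3], [-22, 247, -133, -9.51, -1.71, 0.38, 0.3], [-23, 269, -164, -10.71, -1.87, 0.51, 0.3], [-24, 287, -198, -11.9, -2.01, 0.65, 0.3]]
call
[[-3, 38, -5, -1.19, -0.19, 0.17, 0.3], [-6, 75, -13, -2.38, -0.37, 0.36, 0.3], [-10, 111, -25, -3.57, -0.56, 0.57, 0.3], [-15, 146, -41, -4.75, -0.73, 0.79, 0.3], [-19, 180, -60, -5.94, -0.91, 1.03, 0.3], [-24, 211, -83, -7.12, -1.07, 1.28, 0.3], [-30, 240, -109, -8.31, -1.24, 1.55, 0.3], [-36, 266, -137, -9.49, -1.39, 1.83, 0.3], [-42, 289, -168, -10.67, -1.54, 2.13, 0.3], [-48, 309, -201, -11.85, -1.69, 2.44, 0.3]]
```

View pics/cmb2.png

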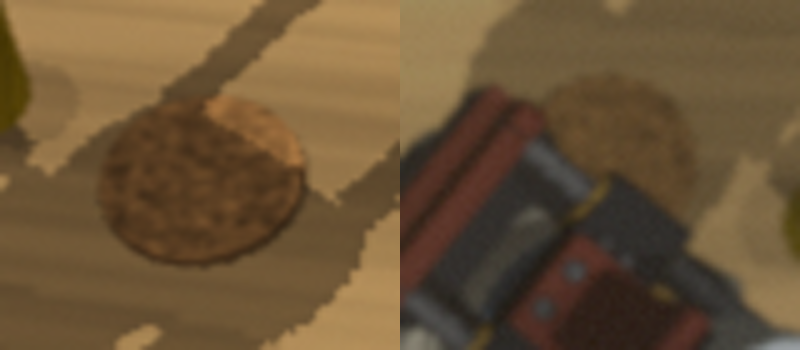

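The scene crop shows the pad's full top face centred at about (210.3,200.1). Combined with the earlier views, that puts the pad at about (0.4385, -0.274). I'll swing the bottle back.

Emit:
drive_tool(deltas=[[[-7,33,-1,-1.13,-0.37,-0.17,0.3],[-14,66,-5,-2.27,-0.72,-0.33,0.3],[-19,98,-14,-3.42,-1.06,-0.48,0.3],[-23,129,-26,-4.57,-1.38,-0.61,0.3],[-26,160,-41,-5.73,-1.69,-0.73,0.3],[-28,188,-60,-6.89,-1.98,-0.84,0.3],[-28,214,-82,-8.06,-2.26,-0.94,0.3],[-28,238,-106,-9.23,-2.52,-1.03,0.3],[-26,259,-134,-10.41,-2.76,-1.1,0.3],[-23,278,-164,-11.59,-2.98,-1.16,0.3]]])

```text
time: 10.28
tool_pos: [0.5502, 0.0784, 0.6695]
tool_rot: [-0.501, 0.044, -0.332, 0.798]
force: [-0.2, 0.7, -2.2]
opening: 0.0475
```

Emit:
drive_tool(deltas=[[[-4,35,-4,-1.18,-0.25,-0.01,0.3],[-8,69,-12,-2.36,-0.49,-0.01,0.3],[-11,103,-23,-3.55,-0.72,0.01,0.3],[-14,136,-38,-4.74,-0.94,0.05,0.3],[-16,167,-57,-5.93,-1.15,0.11,0.3],[-19,196,-80,-7.12,-1.35,0.18,0.3],[-20,223,-105,-8.31,-1.53,0.27,0.3],[-22,247,-133,-9.51,-1.71,0.38,0.3],[-23,269,-164,-10.71,-1.87,0.51,0.3],[-24,287,-198,-11.9,-2.01,0.65,0.3]]])

```text
time: 11.12
tool_pos: [0.5915, 0.0191, 0.3269]
tool_rot: [0.855, -0.15, 0.201, -0.454]
force: [1.0, 0.9, -2.9]
opening: 0.0476
```

Emit:
drive_tool(deltas=[[[-3,38,-5,-1.19,-0.19,0.17,0.3],[-6,75,-13,-2.38,-0.37,0.36,0.3],[-10,111,-25,-3.57,-0.56,0.57,0.3],[-15,146,-41,-4.75,-0.73,0.79,0.3],[-19,180,-60,-5.94,-0.91,1.03,0.3],[-24,211,-83,-7.12,-1.07,1.28,0.3],[-30,240,-109,-8.31,-1.24,1.55,0.3],[-36,266,-137,-9.49,-1.39,1.83,0.3],[-42,289,-168,-10.67,-1.54,2.13,0.3],[-48,309,-201,-11.85,-1.69,2.44,0.3]]])

```text
time: 11.95
tool_pos: [0.4301, -0.2709, 0.1597]
tool_rot: [0.959, -0.284, -0.007, -0.002]
force: [-0.3, -0.3, -3.5]
opening: 0.0477
```

Emit:
drive_tool(deltas=[[[0,0,0,0,0,0,0.3],[0,0,0,0,0,0,0.3]]])

```text
time: 12.12
tool_pos: [0.4315, -0.2693, 0.1598]
tool_rot: [0.959, -0.284, -0.005, -0.004]
force: [0.8, -0.7, -2.2]
opening: 0.0474
```

Run:
```python
from log import *
s=log(); go([.4385,-.274,.037],down(-33))
```

```text
t 12.12 q [-0.628 -0.147  1.575  0.004  1.726  1.519] p [ 0.4315 -0.2693  0.1598] R [[0.839, -0.544, -0.008], [-0.544, -0.839, 0.011], [-0.013, -0.005, -1.0]] F [ 0.8 -0.7 -2.2] op 0.0474
move [ 10.    0.7 122.7] [-0.06  0.15  0.01]
```

Emit:
drive_tool(deltas=[[[5,0,25,-0.03,0.08,0,0.3],[10,0.7,50,-0.06,0.15,0,0.3],[10,0.7,75,-0.06,0.15,0,0.3],[10,0.7,95,-0.06,0.15,0,0.3],[10,0.7,110,-0.06,0.15,0,0.3],[10,0.7,118,-0.06,0.15,0,0.3],[10,0.7,122,-0.06,0.15,0,0.3],[10,0.7,122,-0.06,0.15,0,0.3],[10,0.7,122,-0.06,0.15,0,0.3]]])

```text
time: 12.87
tool_pos: [0.4396, -0.273, 0.0393]
tool_rot: [0.959, -0.282, 0.002, 0.0]
force: [-0.2, 0.4, -1.4]
opening: 0.0477
```

Run:
```python
from log import *
s=log(); go([.4385,-.274,.033],down(-33))
```

```text
t 12.87 q [-0.622 -0.092  1.74   0.     1.49   1.521] p [ 0.4396 -0.273   0.0393] R [[0.841, -0.542, 0.003], [-0.542, -0.841, -0.002], [0.003, -0.0, -1.0]] F [-0.2  0.4 -1.4] op 0.0477
move [-0.4  1.5  6.3] [-0.   -0.04  0.04]
```

Emit:
drive_tool(deltas=[[[0,1,2,0,0,0,0.3],[0,1,4,0,0,0,0.3],[0,1,5,0,0,0,0.3],[0,1,5.5,0,0,0,0.3],[0,1,5.5,0,0,0,0.3],[0,1,5.5,0,0,0,0.3]]])

```text
time: 13.37
tool_pos: [0.4386, -0.2734, 0.033]
tool_rot: [0.959, -0.282, 0.001, 0.0]
force: [-0.3, 1.1, -2.5]
opening: 0.0474
```

Emit:
drive_tool(deltas=[[[0,0,0.7,0,0,0,0.3],[0,0,1.2,0,0,0,0.3],[0,0,1.2,0,0,0,0.3]]])

```text
time: 13.62
tool_pos: [0.4388, -0.2736, 0.0326]
tool_rot: [0.959, -0.282, 0.002, 0.0]
force: [-1.1, 0.5, 3.2]
opening: 0.0476
```

The force rose to +3.2 N, so the bottle is seated on the pad. I'll release it and retreat upward.

Emit:
drive_tool(deltas=[[[0,0,0,0,0,0,0.62],[0,0,0,0,0,0,0.7],[0,0,0,0,0,0,0.85],[0,0,0,0,0,0,1],[0,0,0,0,0,0,1],[0,0,-12,0,0,0,1],[0,0,-35,0,0,0,1],[0,0,-65,0,0,0,1],[0,0,-100,0,0,0,1],[0,0,-140,0,0,0,1]]])

```text
time: 14.45
tool_pos: [0.4376, -0.2727, 0.1726]
tool_rot: [0.959, -0.282, 0.0, -0.0]
force: [0.0, -0.7, -0.6]
opening: 0.088
```

Emit:
drive_tool(deltas=[[[-15,0,-35,0,0,0,1],[-40,0,-70,0,0,0,1],[-40,0,-80,0,0,0,1],[-40,0,-80,0,0,0,1]]])

```text
time: 14.78
tool_pos: [0.4052, -0.252, 0.2571]
tool_rot: [0.959, -0.282, 0.006, 0.002]
force: [0.4, 0.4, -0.4]
opening: 0.0877
```

Run:
```python
from log import *
s=log();ci=vision.camera_info("wrist")
im=vision.snapshot("wrist");print(proj(ci,[[.4385,-.274,.101],[.4385,-.274,.006]]))
np.savez("w3.npz",**{k:np.array(ci[k]) for k in("K","D","R","t")})
it=vision.snapshot("top")
a=cv2.resize(im[70:230,240:400],(400,400),interpolation=2)
b=cv2.resize(it[260:320,412:472],(360,360),interpolation=2);b=cv2.copyMakeBorder(b,0,40,0,0,0)
cv2.imwrite("pics/w3.png",np.hstack([a,b]))
```

```text
t 14.78 q [-0.628 -0.239  1.484  0.     1.885  1.515] p [ 0.4052 -0.252   0.2571] R [[0.841, -0.541, 0.01], [-0.541, -0.841, -0.007], [0.012, 0.001, -1.0]] F [ 0.4  0.4 -0.4] op 0.0877
[[322.25041507 169.82236697]
 [321.88815266 161.97877161]]
```

View pics/w3.png

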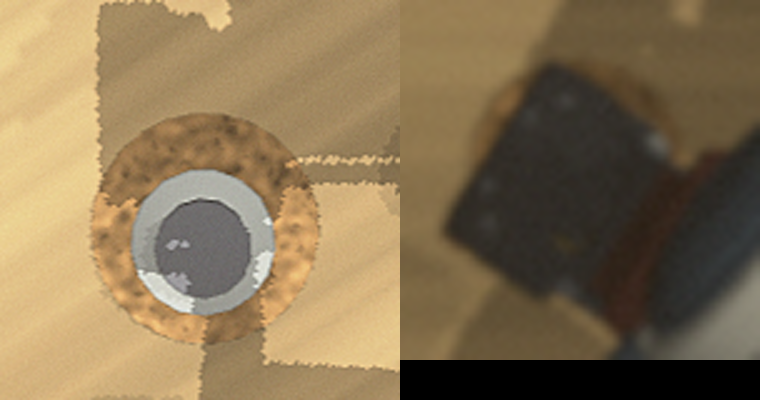

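The wrist view shows the bottle standing upright, with its cap at (321.2,169.4) and the pad centre at (322.4,161.2). Both are within about 1 px of where a centred bottle would appear. Now the tray.

Emit:
drive_tool(deltas=[[[-12,-37,-4,0,0,-1.4,1],[-25,-74,-8,0,0,-2.8,1],[-37,-110,-12,0,0,-4.2,1],[-50,-147,-16,0,0,-5.6,1],[-62,-184,-20,0,0,-7,1],[-74,-221,-24,0,0,-8.4,1],[-87,-258,-28,0,0,-9.8,1],[-99,-294,-32,0,0,-11.2,1],[-112,-331,-36,0,0,-12.6,1],[-124,-368,-40,0,0,-14,1]]])

```text
time: 15.72
tool_pos: [0.4994, 0.1272, 0.2878]
tool_rot: [0.947, 0.322, -0.002, 0.001]
force: [0.2, 0.0, -0.7]
opening: 0.0882
```

Emit:
drive_tool(deltas=[[[0,0,0,0,0,-1.4,1],[0,0,0,0,0,-2.8,1],[0,0,0,0,0,-4.2,1],[0,0,0,0,0,-5.6,1],[0,0,0,0,0,-7,1],[0,0,0,0,0,-8.4,1],[0,0,0,0,0,-9.8,1],[0,0,0,0,0,-11.2,1],[0,0,0,0,0,-12.6,1],[0,0,0,0,0,-14,1]]])

```text
time: 16.55
tool_pos: [0.4995, 0.1251, 0.2873]
tool_rot: [0.591, 0.807, -0.002, -0.001]
force: [0.7, 0.0, -0.4]
opening: 0.0878
```

Run:
```python
from log import *
s=log(); go([.517,.191,.28],down(148))
```

```text
t 16.55 q [ 0.18  -0.11   1.315 -0.002  1.941 -0.127] p [0.4995 0.1251 0.2873] R [[-0.302, 0.953, -0.004], [0.953, 0.302, -0.002], [-0.001, -0.004, -1.0]] F [ 0.7  0.  -0.4] op 0.0878
move [57.5 36.6  7.1] [-0.05 -0.01 -8.09]
```

Emit:
drive_tool(deltas=[[[10,6,1,0,0,-1.35,1],[20,12,2,0,0,-2.7,1],[29,18,4,0,0,-4,1],[38,24,5,0,0,-5.4,1],[48,30,6,0,0,-6.7,1],[57,37,7,0,0,-8.1,1],[57,37,7,0,0,-8.1,1],[57,37,7,0,0,-8.1,1]]])

```text
time: 17.22
tool_pos: [0.5178, 0.1906, 0.2809]
tool_rot: [0.279, 0.96, -0.002, -0.001]
force: [0.4, -0.2, -0.5]
opening: 0.0878
```

Run:
```python
from log import *
s=log();ci=vision.camera_info("wrist")
im=vision.snapshot("wrist");cv2.imwrite("pics/w4.png",im)
np.savez("w4.npz",**{k:np.array(ci[k]) for k in("K","D","R","t")})
for n,z in[("tray_handle",.068),("tray_handle",.045),("ball_center",.026),("tray",.008)]:
    for r in spotter.find_in("wrist",n)[:2]: print(n,np.round(r["xy"],1),round(r["score"],2),np.round(atz(ci,r["xy"],z),4))
```

```text
t 17.22 q [ 0.292 -0.016  1.236 -0.002  1.925 -0.713] p [0.5178 0.1906 0.2809] R [[-0.844, 0.536, -0.003], [0.536, 0.844, -0.003], [0.001, -0.004, -1.0]] F [ 0.4 -0.2 -0.5] op 0.0878
tray_handle [327.9 131.2] 0.93 [0.4642 0.2314 0.068 ]
tray_handle [327.9 131.2] 0.93 [0.4644 0.2316 0.045 ]
ball_center [329.3 198.9] 0.85 [0.5215 0.1975 0.026 ]
tray [325.5 136. ] 0.68 [0.4673 0.2274 0.008 ]
tray [546.6 247.6] 0.61 [0.6967 0.3685 0.008 ]
```

View pics/w4.png

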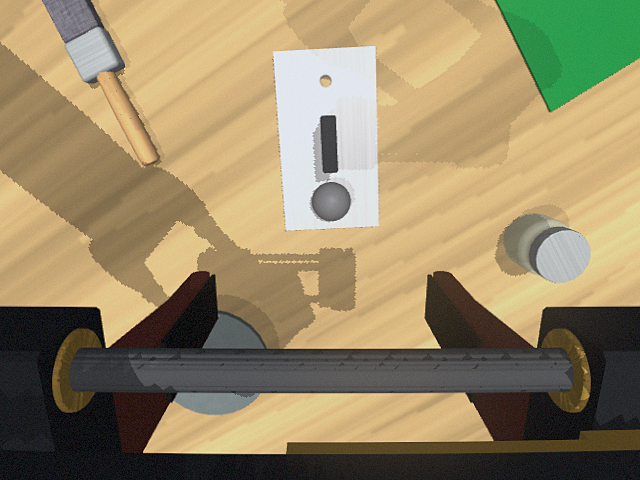

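The wrist view shows the tray with corners at about (274,51), (375,46), (379,226) and (286,231). The fin runs from (321,116) to (337,172), the ball is at (331,201) in its pocket, and the jar is at (548,245), well clear.

Run:
```python
from log import *
m=np.load("w4.npz");ci={k:m[k] for k in m}
im=cv2.imread("pics/w4.png")
g=cv2.cvtColor(im,cv2.COLOR_BGR2HSV);msk=((g[...,1]<45)&(g[...,2]>140)).astype(np.uint8);msk[:40]=0;msk[240:]=0;msk[:,:265]=0;msk[:,390:]=0
h=cv2.convexHull(max(cv2.findContours(cv2.morphologyEx(msk,cv2.MORPH_OPEN,np.ones((3,3))),0,2)[0],key=cv2.contourArea))
W=np.array([atz(ci,p[0].astype(float),.008)[:2] for p in h]);r=cv2.minAreaRect((W*1000).astype(np.float32));print("rect",r)
C=[atz(ci,p,.008)[:2] for p in[(274,51),(375,46),(379,226),(286,231)]];print("corners mean",np.mean(C,0),"lens",[np.linalg.norm(C[i]-C[(i+1)%4]).round(3) for i in range(4)])
d=(C[2]+C[3]-C[0]-C[1]);az=np.arctan2(d[1],d[0]);print("az",np.degrees(az))
dk=((im.max(2)<60)).astype(np.uint8);dk[:100]=0;dk[180:]=0;dk[:,:310]=0;dk[:,350:]=0
hr=cv2.minAreaRect(max(cv2.findContours(dk,0,2)[0],key=cv2.contourArea));print("fin px",hr,atz(ci,hr[0],.066))
print("ball",atz(ci,[331,201],.026), "expected mid from ball",atz(ci,[331,201],.026)[:2]-.058*np.array([np.cos(az),np.sin(az)]))
print("hole60",atz(ci,[325.5,81],.008)[:2]+.06*np.array([np.cos(az),np.sin(az)]))
ct=vision.camera_info("top");t=atz(ct,[338.7,219],.034);print("tt top",t)
```

```text
rect ((473.9737243652344, 226.1034393310547), (100.2398452758789, 180.0616455078125), 60.4695930480957)
corners mean [0.47473284 0.22648357] lens [np.float64(0.098), np.float64(0.18), np.float64(0.1), np.float64(0.181)]
az -29.61208075866474
fin px ((329.5598449707031, 160.69700622558594), (22.721616744995117, 14.032469749450684), 87.1375961303711) [0.48670603 0.21900604 0.066     ]
ball [0.52425957 0.19784252 0.026     ] expected mid from ball [0.47383491 0.22650178]
hole60 [0.4746284  0.22611594]
tt top [ 0.6061228  -0.01458953  0.034     ]
```

Run:
```python
from log import *
go([.4743,.2263,.027],down(150.4)); go([.4743,.2263,.11],down(150.4))
```

```text
move [ 56.8   7.4 256.9] [-0.    0.03 -0.56]
move [ 56.6   7.4 173.9] [-0.    0.03 -0.56]
```

Emit:
drive_tool(deltas=[[[20,3,35,0,0,-0.25,1],[40,5,70,0,0,-0.56,1],[56.6,7.4,105,0,0,-0.56,1],[56.6,7.4,140,0,0,-0.56,1],[56.6,7.4,170,0,0,-0.56,1],[56.6,7.4,195,0,0,-0.56,1],[56.6,7.4,220,0,0,-0.56,1],[56.6,7.4,240,0,0,-0.56,1],[56.6,7.4,252,0,0,-0.56,1],[56.6,7.4,256.5,0,0,-0.56,1]]])

```text
time: 18.3
tool_pos: [0.4734, 0.2259, 0.0254]
tool_rot: [0.255, 0.967, -0.001, -0.0]
force: [1.2, -1.0, 0.2]
opening: 0.0877
```

Emit:
drive_tool(deltas=[[[0,0,0,0,0,0,0.7],[0,0,0,0,0,0,0.5],[0,0,0,0,0,0,0.4],[0,0,0,0,0,0,0.3],[0,0,0,0,0,0,0.25],[0,0,0,0,0,0,0.2],[0,0,0,0,0,0,0.15],[0,0,0,0,0,0,0.1],[0,0,0,0,0,0,0.05],[0,0,0,0,0,0,0.05]]], newtons=20)

```text
time: 19.13
tool_pos: [0.4745, 0.2266, 0.0276]
tool_rot: [0.254, 0.967, -0.0, 0.001]
force: [-0.2, -0.1, -0.0]
opening: 0.0247
```

Emit:
drive_tool(deltas=[[[0,0,0,0,0,0,0.05],[0,0,0,0,0,0,0.05],[0,0,0,0,0,0,0.05],[0,0,0,0,0,0,0.05]]], newtons=50)

```text
time: 19.47
tool_pos: [0.4744, 0.2265, 0.0275]
tool_rot: [0.254, 0.967, -0.001, 0.001]
force: [-1.2, -2.2, 0.3]
opening: 0.0136
```

Run:
```python
from log import *
s=log()
```

```text
t 19.47 q [ 0.382 -0.058  1.729 -0.002  1.47  -0.674] p [0.4744 0.2265 0.0275] R [[-0.871, 0.492, 0.002], [0.492, 0.871, -0.002], [-0.002, -0.001, -1.0]] F [-1.2 -2.2  0.3] op 0.0136
```

Emit:
drive_tool(deltas=[[[0,0,-2,0,0,0,0.05],[0,0,-6,0,0,0,0.05],[0,0,-12,0,0,0,0.05],[0,0,-20,0,0,0,0.05],[0,0,-29,0,0,0,0.05],[0,0,-38,0,0,0,0.05],[0,0,-46,0,0,0,0.05],[0,0,-53,0,0,0,0.05],[0,0,-58,0,0,0,0.05],[0,0,-60,0,0,0,0.05]]])

```text
time: 20.3
tool_pos: [0.4748, 0.2269, 0.0889]
tool_rot: [0.254, 0.967, 0.0, 0.002]
force: [-0.0, -0.9, -3.2]
opening: 0.0137
```

Run:
```python
from log import *
log()
for n,(x0,x1,y0,y1) in dict(top=(300,380,180,260),scene=(270,360,238,325)).items():
    im=cv2.imread(f"pics/{n}0.png");ci=vision.camera_info(n)
    h=cv2.cvtColor(im,cv2.COLOR_BGR2HSV);m=(h[...,1]<70).astype(np.uint8);z=np.zeros_like(m);z[y0:y1,x0:x1]=1
    c=max(cv2.findContours(cv2.morphologyEx(m*z,cv2.MORPH_OPEN,np.ones((3,3))),0,2)[0],key=cv2.contourArea)
    W=np.array([atz(ci,p[0].astype(float),.034)[:2] for p in cv2.convexHull(c)])
    print(n,cv2.minEnclosingCircle((W*1000).astype(np.float32)),cv2.fitEllipse(c))
im=vision.snapshot("wrist");cv2.imwrite("pics/w5.png",im)
```

```text
t 20.3 q [ 0.382 -0.096  1.654 -0.002  1.58  -0.674] p [0.4748 0.2269 0.0889] R [[-0.871, 0.492, 0.004], [0.492, 0.871, -0.001], [-0.003, 0.001, -1.0]] F [-0.  -0.9 -3.2] op 0.0137
top ((607.4913940429688, -13.191400527954102), 64.96333312988281) ((338.14105224609375, 218.50888061523438), (51.236549377441406, 51.88231658935547), 84.66800689697266)
scene ((610.0177612304688, -13.808944702148438), 65.52955627441406) ((315.7168884277344, 277.07354736328125), (58.40043640136719, 65.85761260986328), 87.75654602050781)
```

View pics/w5.png

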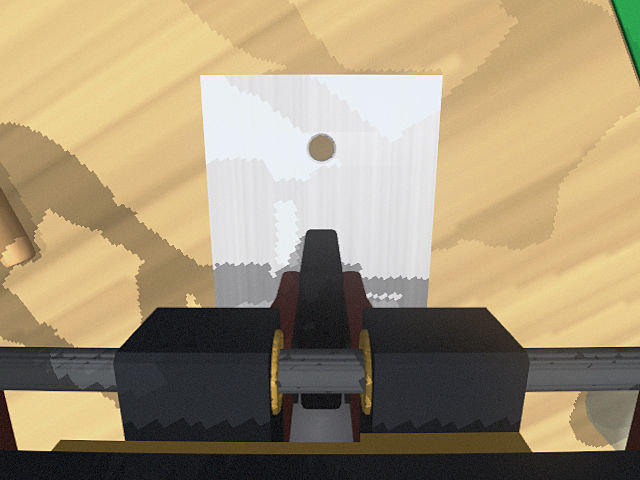

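The wrist view shows the fin held centrally and the tray square to the gripper with its empty hole at (321,148). Two cameras put the turntable at about (0.608, -0.0135). I'll carry the tray there smoothly.

Emit:
drive_tool(deltas=[[[-0.2,-0.2,-0.1,0,0,0,0.05],[-1.5,-1.2,-0.6,0,0,0,0.05],[-4.7,-3.8,-2,0,0,0,0.05],[-10.2,-8.3,-4.3,0,0,0,0.05],[-18.3,-14.8,-7.6,0,0,0,0.05],[-28.8,-23.4,-12,0,0,0,0.05],[-41.5,-33.7,-17.2,0,0,0,0.05],[-56,-45.5,-23.2,0,0,0,0.05],[-71.8,-58.3,-29.7,0,0,0,0.05],[-88.2,-71.7,-36.5,0,0,0,0.05]]])

```text
time: 21.18
tool_pos: [0.5162, 0.1192, 0.1248]
tool_rot: [0.254, 0.967, -0.0, 0.001]
force: [0.1, 1.1, -2.3]
opening: 0.0138
```

Emit:
drive_tool(deltas=[[[-16.4,-13.4,-6.8,0,0,0,0.05],[-32.2,-26.2,-13.3,0,0,0,0.05],[-46.7,-38,-19.3,0,0,0,0.05],[-59.4,-48.3,-24.6,0,0,0,0.05],[-69.9,-56.9,-29,0,0,0,0.05],[-78,-63.4,-32.3,0,0,0,0.05],[-83.5,-67.9,-34.6,0,0,0,0.05],[-86.7,-70.5,-35.9,0,0,0,0.05],[-88,-71.5,-36.4,0,0,0,0.05],[-88.2,-71.7,-36.5,0,0,0,0.05]]])

```text
time: 22.02
tool_pos: [0.5572, 0.0153, 0.1609]
tool_rot: [0.254, 0.967, -0.0, 0.001]
force: [-0.0, 1.0, -2.9]
opening: 0.0138
```

Emit:
drive_tool(deltas=[[[0,0,0,0,0,0,0.05],[0,0,0,0,0,0,0.05],[0,0,0,0,0,0,0.05]]])

```text
time: 22.27
tool_pos: [0.557, 0.0158, 0.1608]
tool_rot: [0.254, 0.967, -0.0, 0.001]
force: [0.2, 0.3, -2.5]
opening: 0.0139
```

Run:
```python
from log import *
s=log();az=np.radians(-29.5);mid=np.array(s["tool_pos"])+[0,0,-.0275];d=np.array([np.cos(az),np.sin(az),0])
ball=mid+d*.058+[0,0,.026];print("ball exp",ball)
out=[]
for n in("scene","top"):
    im=vision.snapshot(n);ci=vision.camera_info(n);c=proj(ci,[ball,[.608,-.0135,.034],mid+d*.09+[-d[1]*.05,d[0]*.05,.008],mid+d*.09-[-d[1]*.05,d[0]*.05,-.008]]);print(n,c.round(1).tolist())
    for r in spotter.find_in(n,"ball_center")[:1]: print(np.round(r["xy"],1),round(r["score"],2),atz(ci,r["xy"],ball[2]).round(4))
    x,y=c[0].astype(int);x0,y0=max(0,x-70),max(0,y-70);out.append((x0,y0));cv2.imwrite(f"pics/f_{n}.png",cv2.resize(im[y0:y0+140,x0:x0+140],(400,400),interpolation=2))
print(out);cv2.imwrite("pics/fin.png",np.hstack([cv2.imread("pics/f_scene.png"),cv2.imread("pics/f_top.png")]))
```

```text
t 22.27 q [-3.200e-02 -2.900e-02  1.463e+00 -1.000e-03  1.707e+00 -1.089e+00] p [0.557  0.0158 0.1608] R [[-0.871, 0.491, 0.002], [0.491, 0.871, -0.001], [-0.002, -0.0, -1.0]] F [ 0.2  0.3 -2.5] op 0.0139
ball exp [ 0.60748582 -0.01279353  0.15932021]
scene [[314.6, 239.8], [315.8, 275.3], [325.9, 272.5], [281.8, 242.8]]
[313.  242.7] 0.71 [ 0.6139 -0.0146  0.1593]
top [[339.1, 213.2], [338.3, 218.2], [326.9, 191.1], [364.8, 212.7]]
[(np.int64(244), np.int64(169)), (np.int64(269), np.int64(143))]
```

View pics/fin.png

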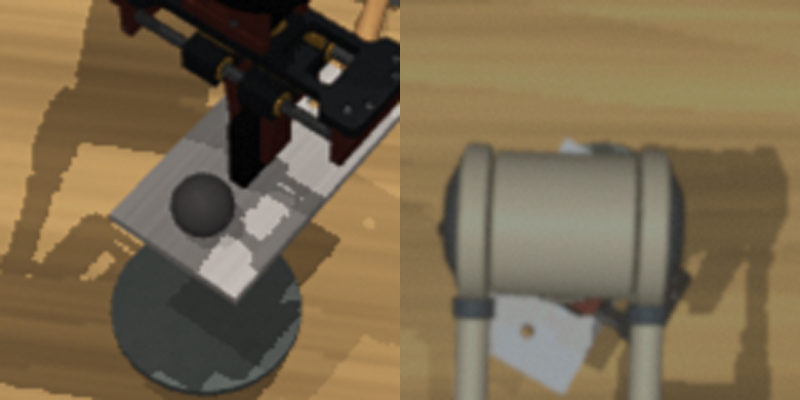

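Run:
```python
from log import *
s=manip.observe();ci=vision.camera_info("wrist");im=vision.snapshot("wrist")
g=cv2.cvtColor(im,cv2.COLOR_BGR2HSV);m=((g[...,1]<40)&(g[...,2]>110)).astype(np.uint8);m[260:]=0
m=cv2.morphologyEx(m,cv2.MORPH_OPEN,np.ones((5,5)));c=max(cv2.findContours(m,0,2)[0],key=cv2.contourArea);q=c[:,0]
print("seen corners",q[np.argmin(q.sum(1))],q[np.argmax(q[:,0]-q[:,1])])
R=Ro.from_quat(s["tool_rot"]);x=R.apply([1,0,0]);x[2]=0;y=R.apply([0,1,0]);y[2]=0
for tilt in(-3,0,3):
    mid=np.array(s["tool_pos"])+[0,0,-.0195]
    P=[mid+.09*x+sg*.05*y+[0,0,.09*np.tan(np.radians(tilt))] for sg in(-1,1)];print(tilt,proj(ci,P).round(1).tolist())
print("dq",np.abs(s["dq"]).max())
```

```text
seen corners [200  75] [442  75]
-3 [[200.9, 75.9], [438.1, 75.7]]
0 [[197.7, 74.4], [441.3, 74.3]]
3 [[194.3, 72.9], [444.6, 72.8]]
dq 0.002703838795457544
```

The tray is level: its edge is 242 px wide in the wrist image, against 243.6 px expected at zero tilt and 237.2 px at -3°. The arm is still and the ball is above the disc centre, so I'm handing in.

```bash
python3 -c "
from plant import order,manip
print(order.hand_in()); print(manip.observe()['tool_pos'])"
```

```text
the job is handed in; nothing more can be done
None
the job is handed in; nothing more can be done
```

The job is handed in, at about 22 s of the 64 s allowed; no verdict was reported.

**Bottle:** I gripped it from above, lifted it and rolled the forearm until the cap pointed almost straight down, within 1° by the tool pose. I swung it back and set it on the pad, where the force sensor showed contact (+3.2 N). The close-up afterwards showed it upright and within about 2 mm of the pad's middle.

**Tray:** I lifted it by the fin at 50 N grip and carried it smoothly, with the ball in its pocket and untouched. At the end:
- **Ball:** the estimated ball centre was (0.607, -0.013), against (0.608, -0.0135) for the turntable. In the scene picture the ball was within 1 px of where that estimate puts it.
- **Height:** the tray's underside was about 10 cm above the disc.
- **Level and still:** tilt was under about 1° judged from the wrist camera, and joint speeds were near zero.

**Disagreements and gaps:**
- The network's own fix on the ball in the last scene picture was about 6 mm off mine; I trusted the direct pixel reading, which matched.
- In that same picture the tray's front corners read 1 to 2 px low.
- The top camera could not confirm the final pose because the arm hid the ball.
- The jar and shell were well clear of the arm's path, but I did not measure them again at the end.

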